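# Seat the modules and peel the top tray off its stack for inspection

### The arm

A 7-joint arm with a two-finger parallel gripper is mounted at the origin on the work surface. World frame = base frame: x ahead of the robot, y to its left, z up, the work surface at z = 0. Lengths are in m, angles in rad, forces in N, time in s.
With the tool pointing down it reaches from about 0.4 to 0.85 m from the base axis. Payload 10.4 kg.
Tool frame: the origin (TCP) lies between the finger pads; the fingertips stand 8 mm ahead of it and the grasp point (between the pads) lies 11 mm behind it; z points along the fingers, x is the direction in which the jaws open and shut, and the axes are right-handed (so a half turn about z gives the same grasp; the last joint's range is limited). The gripper opens to 85 mm and grips with 20 to 120 N. Pads are 22 mm wide; open, the fingers measure 114 mm over their backs; the gripper's body (76 mm by 85 mm) begins 54 mm behind the grasp point. The pads swing forward as they close: fully open they stand 13 mm farther back than shut.
Start: joints at [-1.218, 0.332, -0.065, 1.46, 0.022, 1.35, -0.088], TCP at [0.229, 0.581, 0.239] pointing down, gripper open.
Joint ranges: [-2.6, 2.6], [-0.5, 2.12], [-1.47, 1.34], [0.16, 2.42], [-1.27, 4.41], [0.06, 2.06], [-2.6, 2.6]. Speed limits (rad/s): [2.22, 2.22, 2.79, 2.79, 3.14, 3.14, 3.14].

### API

Orientations are given as a 3x3 rotation matrix whose columns are the frame's x, y, z axes.
In Python, from workcell import robot gives the robot as it stands. The module is installed in compiled form; this text tells all that it offers.
- The arm moves only by the tool move_arm, never from a script. Its argument "rows" is a list of rows, each a list of 6 numbers: the shift along the tool's x, y, z normalised to -1 to 1, where 1 is 120 mm, then the turn, a rotation vector about the tool's x, y, z normalised to -1 to 1, where 1 is 45 degrees. In form: [[x, y, z, wx, wy, wz], ...]. A call has 1 to 20 rows; each row is the pose to reach, as a shift and turn from the pose measured when the call began, along the tool's axes at that moment; what a row does not reach only later rows make up. A row lasts 1/12 s, in which the tool goes at most 41.7 mm and 7.16 degrees, less where a joint would pass 70% of its speed; a pose out of reach is approached as far as the arm can. A call with a number of a shift or a turn outside -1 to 1 is refused whole. A call with a gripper value outside its range is refused whole. "gripper" is the opening, from 0 (shut) to 1 (fully open), set as the call begins (left out, the last holds). The fingers move at their own pace and stop on an object; the grip force is fixed at half the most. Time passes only in rows, so rows that repeat a pose let the fingers close. It gives the time, the measured TCP pose, the force and the opening at its end, in the units of the state.
- robot.get_obs(): the state, without advancing time (a new reading comes with each control period).
- robot.grab_frame(name): name is "scene" or "top" or "wrist"; returns a dict with "pixels" (384x512x3 uint8, red, green, blue), "fx", "fy", "cx", "cy" (pixels), "k1" (the pictures are not rectified: a ray, as slopes to the right and down, at radius r is drawn at 1 + k1 r^2 times it, then the intrinsics apply), "extrinsics" (4x4, takes a point from world to camera coordinates). Camera axes: x right, y up, looking along -z (the intrinsics and any distortion apply to the point x, -y, -z); pixel columns grow to the right and rows downward; lengths in m; the calibration is good to about 2 mm. A picture is of the moment at which its call begins. There is no depth.
- robot.finish_job(): hands the job in, once; it reports no verdict.
The state is a dict: "clock": time; "qpos": joint angles; "qd": joint speeds; "joint_efforts": joint torques, N m; "position": TCP position; "tool_rot": TCP orientation; "force": force on the tool from outside, world axes, zero at the start; "torque": the same for the moment, N m; "opening": opening from 0.0 (shut) to 1.0 (fully open).
Only numpy, scipy, OpenCV 4.12 (cv2) and the standard library are available. Lean on these libraries where they do the work, as an engineer would, in place of code of your own. Each camera call takes 0.05 s, during which the arm holds its last target. There are 200 camera calls.

### The job

In the top tray of the nested stack, two relay modules stand proud of the others: press both down fully home. Then peel the tray off the clinging stack by its upright lug, raising that corner first while the opposite corner is still seated, and present the tray roughly level, centred a hand's width above the light panel (about 12 cm). Finish while holding it there in the gripper, and leave the bystanding bottle, tape roll, screwdriver and carton bin where they are.

Things in the scene. Friction and masses are not known exactly. Their poses are not given: they have to be found in the camera images.
- stack: Fixed cradle plate (210 x 170 x 12 mm) with black nested trays, rim at z = 60 mm. Origin: centre of its underside; x along the trays' long side. The top tray sits in it, axes parallel, its origin 46 mm above this one. Springy ribs cling to the tray's long sides by friction, 2 to 4 N at four places (x = +/-50 mm), until it has risen 11 mm there. A like column under the lug ends at z = 58 mm.
- tray: Loose black formed tray, 0.11 to 0.18 kg, balanced about its middle. Origin: centre of its underside, z up. Tub 150 (x) x 110 (y) x 14 mm (4 mm play all round in the one below) under a 4 mm flange 168 x 128 mm, flange top z = 18 mm. 3 x 2 pockets hold six captive white modules, 34 x 34 mm, tops at z = 24 mm when home (four are). Lug at the corner -x, +y.
- tray_lug (a point): Grasp point on the tray's upright lug, tray frame (-88.2, 68.2, 41) mm. The lug is a plate 10 mm thick, 28 mm long along the tray's diagonal direction (-1, 1, 0), from z = 14 to z = 50 mm; its two flat faces look along (1, 1, 0) and (-1, -1, 0). Axes as the tray's.
- tray_far_corner (a point): The flange corner opposite the lug, in tray frame (84, -64, 16) mm.
- module_a (a joint): How far module_a is pressed into its pocket, m: 0 is 8 mm proud, 0.008 is fully home; starts at 0 to 0.002. It resists with about 4 N of friction, stops hard when home and stays where it is left. In the pocket at tray x = 48.8, y = 27.2 mm.
- module_b (a joint): The same for module_b, in the pocket at tray x = 0, y = -27.2 mm.
- module_a_top (a point): Centre of module_a's top face (34 x 34 mm), where to press; at tray z = 32 mm when the joint is 0, 24 mm when home.
- module_b_top (a point): Centre of module_b's top face, likewise.
- panel: Fixed inspection light panel, aluminium frame with a white face, 230 (x) x 190 (y) x 12 mm. Origin: centre of its underside, on the table; z up.
- bottle: Bystander: bottle with green cap, 64 mm across, 190 mm tall; origin at the centre of its foot.
- tape: Bystander: roll of tape lying flat, 100 mm across, 24 mm high; origin at the centre of its underside.
- driver: Bystander: screwdriver lying on the table along its x axis, about 200 mm long.
- bin: Bystander: small open cardboard bin 100 x 130 x 50 mm; origin at the centre of its underside.
Mind the look-alikes: they are no part of the job. Leave any purple look-alike of the tray alone.

How it is judged:
On the way, in this order (a step that is already met when the one before it is completed fails the run):
1. both proud modules pressed fully home while the tray is still seated in the stack (value of joint each of module_a, module_b above 0.0065 m and z of tray_lug in the frame of stack below 0.092 m), for 0.2 s.
2. the lug corner raised 12 mm or more while the opposite corner is still seated (raised less than 6 mm) (z of tray_lug in the frame of stack above 0.099 m and z of tray_far_corner in the frame of stack below 0.068 m), for 0.05 s.
At the end, for the whole second after the job is handed in: The gripper holds the tray still and clear of everything else, its centre within 60 mm horizontally of the panel's centre, its underside 70 to 220 mm above the panel's underside, tilted less than 0.3 rad, both modules still within 1.5 mm of fully home (horizontal distance between tray and panel below 0.06 m and z of tray in the frame of panel between 0.07 and 0.22 m and angle between tray's own z axis and vertical below 0.3 rad and linear speed of tray below 0.03 m/s and contact force between tray and the fingers above 1 N and contact force between tray and panel below 0.1 N and contact force between tray and stack below 0.1 N and value of joint each of module_a, module_b above 0.0065 m); the arm keeps its last pose, push and grip.
It fails at once if a bystander (bottle, tape roll, screwdriver, bin) is moved more than 30 mm or tipped over (distance of any of bottle, tape, driver, bin from where it was at the start of the episode above 0.03 m or angle between bottle's own z axis and vertical above 0.5 rad).
It also fails if it takes over 54 s, if anything falls off the work surface, if the arm or the gripper's body presses on something with over 40 N, if the wrist force passes 120 N, or if a joint passes its speed limit or range.

## Working session

There is one attempt and no reset: what is moved stays moved. The work goes in short steps, Python scripts to look and compute and a tool call to move; the robot and the scene stay as the last step left them, time stands still between calls to the robot, and variables do not carry over. Pictures are saved under pics/ and viewed, about 8 in all and at most 12, crops included, and the job is handed in when it is done.

Besides the shell and the picture viewer there is one more tool, called after "Request:" by a JSON object that holds its "op" and its "data", one argument or row to a line. move_arm: Moves the arm, as the interface text tells. Scaled input: -1 to 1 covers 120 mm each way for a shift and 45 degrees each way for a turn. Its arguments: {"type":"object","properties":{"rows":{"type":"array","items":{"type":"array","items":{"type":"number"}}},"gripper":{"type":"number"}},"required":["rows"]}

```bash
mkdir -p pics; python3 - <<'E'
from workcell import robot
import cv2,numpy as np,pickle
o=robot.get_obs();print(o['clock'],o['position'],o['tool_rot'],o['force'],o['opening'])
F={}
for n in("scene","top","wrist"):
    f=robot.grab_frame(n);F[n]=f
    cv2.imwrite(f"pics/{n}0.png",f['pixels'][:,:,::-1]);print(n,f['fx'],f['fy'],f['cx'],f['cy'],f['k1'],np.round(f['extrinsics'],4).tolist())
pickle.dump(F,open('f0.pkl','wb'))
a=np.hstack([F['scene']['pixels'],F['top']['pixels']])
E
```

```text
0.0 [0.22923283 0.58106813 0.23852857] [[ 3.66933964e-01  9.30246873e-01 -4.71028653e-04]
 [ 9.30245956e-01 -3.66934264e-01 -1.30672084e-03]
 [-1.38840953e-03  4.13077586e-05 -9.99999035e-01]] [-0.65577177 -0.31761933 -0.53847824] 1.0018108871948876
scene 398.8311999615358 398.8311999615358 255.0859514050832 186.95672507899047 0.028490083408078695 [[-0.2932, 0.956, 0.0106, 0.1082], [-0.7592, -0.2396, 0.6051, 0.3495], [0.581, 0.1694, 0.7961, -1.4882], [0.0, 0.0, 0.0, 1.0]]
top 380.6637115665398 380.6637115665398 252.123474184944 192.62102520760038 -0.08384869490481363 [[-0.0171, -0.9999, -0.0004, 0.0673], [0.9933, -0.017, 0.1145, -0.5523], [-0.1145, 0.0016, 0.9934, -1.1748], [0.0, 0.0, 0.0, 1.0]]
wrist 336.4280039914999 336.4280039914999 255.52009646368614 187.54577064424933 -0.08378417749786318 [[0.3671, 0.9302, -0.0018, -0.6239], [-0.8872, 0.3495, -0.3012, 0.0386], [-0.2795, 0.1122, 0.9536, -0.3799], [0.0, 0.0, 0.0, 1.0]]
```

View pics/top0.png

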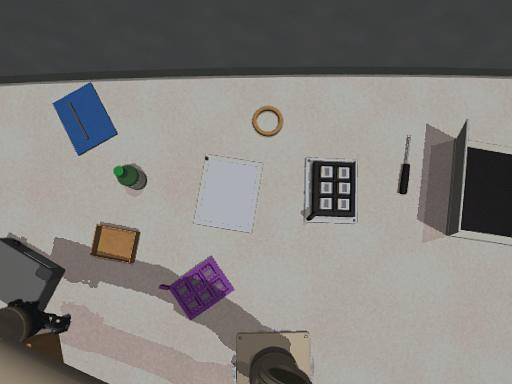

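View pics/scene0.png

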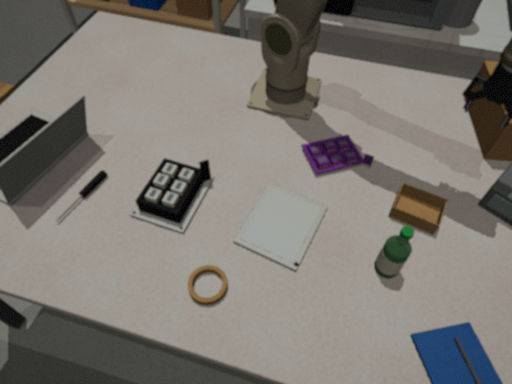

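Top view: black stack at (331,190) with its lug at (311,215). The light panel is at (228,193), the bottle at (128,176), the tape at (268,121), the screwdriver at (405,165) and the bin at (116,243). In the scene view the stack is at (172,190), lug (205,168), and the panel at (283,228).
Could be mistaken for the tray: black tray on the grey cradle (331,190), purple tray (200,288), blue box (85,118). I choose the black one, and check it in a close crop.

```bash
cat > h.py <<'E'
import numpy as np,cv2,pickle
from scipy.optimize import least_squares
def proj(f,P):
    P=np.atleast_2d(P);E=f['extrinsics'];c=P@E[:3,:3].T+E[:3,3]
    s=np.c_[c[:,0],-c[:,1]]/-c[:,2:3];s=s*(1+f['k1']*(s**2).sum(1,keepdims=True))
    return s*[f['fx'],f['fy']]+[f['cx'],f['cy']]
def onz(f,uv,z):
    g=lambda p:(proj(f,[p[0],p[1],z])[0]-uv)
    return least_squares(g,[.5,0]).x
def tri(obs):
    return least_squares(lambda p:np.concatenate([proj(f,p)[0]-uv for f,uv in obs]),[.5,0,.05])
E
python3 - <<'E'
from h import *
F=pickle.load(open('f0.pkl','rb'))
t=F['top']['pixels'][145:235,290:370];s=F['scene']['pixels'][150:235,125:220]
t=cv2.resize(t,(480,540),interpolation=cv2.INTER_CUBIC)
s=cv2.resize(s,None,fx=3.3,fy=3.3*1,interpolation=cv2.INTER_CUBIC);s=cv2.copyMakeBorder(s,0,540-s.shape[0],0,0,cv2.BORDER_CONSTANT)
cv2.imwrite('pics/crop1.png',np.hstack([t,s])[:,:,::-1]);print(t.shape,s.shape)
f=F['top']
for n,uv,z in[('stack',(331,189),.06),('lug',(312,214),.096),('panel',(228.5,193),.012),('tape',(268,121),.02),('driver',(405,165),.01),('bottle',(135,180),.1),('bin',(116,243),.03),('purple',(200,288),.02)]:print(n,onz(f,uv,z).round(3))
E
```

```text
(540, 480, 3) (540, 314, 3)
stack [ 0.557 -0.188]
lug [ 0.479 -0.12 ]
panel [0.556 0.134]
tape [0.79  0.002]
driver [ 0.639 -0.448]
bottle [0.59  0.412]
bin [0.4   0.491]
purple [0.257 0.226]
```

View pics/crop1.png

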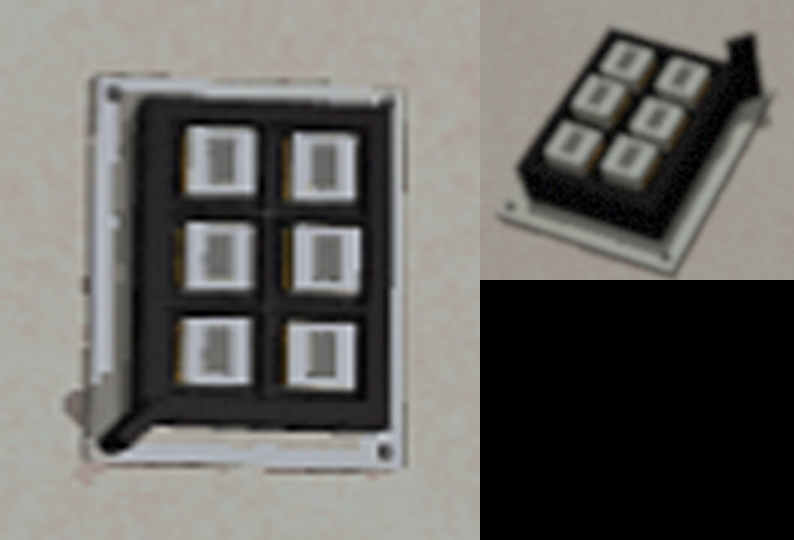

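Crop: black tray with six white modules on the grey cradle, lug at crop (120,435), i.e. the -x,+y corner. Tray x is therefore roughly world +x. module_a is at crop (221,162) and module_b at (327,258). Next I move over the stack for a close wrist view.

Request:
{"op": "move_arm", "data": {
  "rows": [
    [-0.5,1,-0.5,0,0,0.52],
    [-0.5,1,-0.5,0,0,0.52],
    [-0.5,1,-0.5,0,0,0.52],
    [-0.5,1,-0.5,0,0,0.52],
    [-0.5,1,-0.5,0,0,0.52],
    [-0.5,1,-0.5,0,0,0.52]
  ]
}}

```text
clock: 0.65
position: [0.3198, 0.4808, 0.2993]
tool_rot: [[0.707, 0.707, 0.0], [0.707, -0.707, 0.0], [0.0, 0.0, -1.0]]
force: [-0.7, 0.7, 0.1]
opening: 1.0
```

Request:
{"op": "move_arm", "data": {
  "rows": [
    [-0.5,1,0,0,0,0],
    [-0.5,1,0,0,0,0],
    [-0.5,1,0,0,0,0],
    [-0.5,1,0,0,0,0],
    [-0.5,1,0,0,0,0]
  ],
  "gripper": 0
}}

```text
clock: 1.07
position: [0.3631, 0.3512, 0.2991]
tool_rot: [[0.709, 0.706, 0.0], [0.706, -0.709, -0.001], [-0.0, 0.0, -1.0]]
force: [-0.6, 1.0, 0.3]
opening: 0.295
```

Request:
{"op": "move_arm", "data": {
  "rows": [
    [-0.5,1,0,0,0,0],
    [-0.5,1,0,0,0,0],
    [-0.5,1,0,0,0,0],
    [-0.5,1,0,0,0,0],
    [-0.5,1,0,0,0,0]
  ]
}}

```text
clock: 1.48
position: [0.4059, 0.2221, 0.2989]
tool_rot: [[0.71, 0.704, -0.0], [0.704, -0.71, -0.001], [-0.001, 0.001, -1.0]]
force: [-0.1, 0.2, -0.5]
opening: -0.001
```

Request:
{"op": "move_arm", "data": {
  "rows": [
    [-0.5,1,0,0,0,0],
    [-0.5,1,0,0,0,0],
    [-0.5,1,0,0,0,0],
    [-0.5,1,0,0,0,0],
    [-0.5,1,0,0,0,0]
  ]
}}

```text
clock: 1.9
position: [0.4485, 0.0936, 0.2989]
tool_rot: [[0.712, 0.703, -0.0], [0.703, -0.712, -0.001], [-0.001, 0.001, -1.0]]
force: [0.2, 0.6, -0.5]
opening: 0.004
```

Request:
{"op": "move_arm", "data": {
  "rows": [
    [-0.5,1,0,0,0,0],
    [-0.5,1,0,0,0,0],
    [-0.5,1,0,0,0,0],
    [-0.5,1,0,0,0,0],
    [-0.5,1,0,0,0,0]
  ]
}}

```text
clock: 2.32
position: [0.4911, -0.0344, 0.2987]
tool_rot: [[0.712, 0.702, -0.0], [0.702, -0.712, -0.002], [-0.002, 0.002, -1.0]]
force: [0.1, 0.3, 0.9]
opening: 0.002
```

Request:
{"op": "move_arm", "data": {
  "rows": [
    [-0.5,1,0,0,0,0],
    [-0.5,1,0,0,0,0],
    [-0.5,1,0,0,0,0],
    [-0.5,1,0,0,0,0],
    [-0.5,1,0,0,0,0]
  ]
}}

```text
clock: 2.73
position: [0.5337, -0.162, 0.298]
tool_rot: [[0.713, 0.701, -0.002], [0.701, -0.713, -0.004], [-0.004, 0.001, -1.0]]
force: [-0.2, 0.8, -0.3]
opening: -0.003
```

```bash
python3 - <<'E'
from workcell import robot
import cv2,numpy as np,pickle
f=robot.grab_frame("wrist");o=robot.get_obs();print(o['clock'],o['position'],o['qpos'],o['qd'].round(3) if hasattr(o['qd'],'round') else o['qd'],o['force'])
pickle.dump((f,o),open('w1.pkl','wb'))
cv2.imwrite("pics/w1.png",f['pixels'][:,:,::-1])
E
```

```text
2.7833 [ 0.5335279  -0.15996606  0.2980037 ] [-0.42418921  0.17282519  0.72580419  1.58458843 -0.11237201  1.42925921
  1.08960661] [-0.033 -0.03  -0.03   0.018  0.007  0.002 -0.015] [-0.23249238  0.3605953   0.14649055]
```

View pics/w1.png

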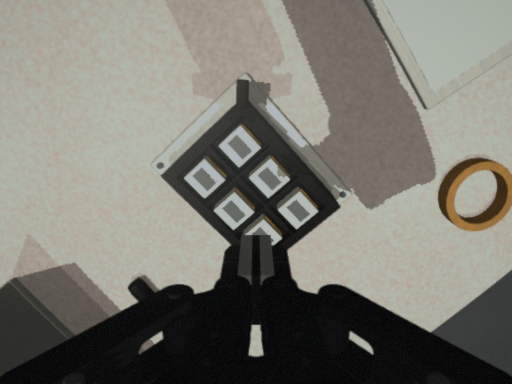

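Wrist view: lug top at (243,90), modules at (240,146), (206,177), (269,176), (235,209), (298,209), and the sixth, partly hidden, at (263,233). I fit the tray pose to the module faces in all three views.

```bash
cat > fit.py <<'E'
from h import *
F=pickle.load(open('f0.pkl','rb'));w,_=pickle.load(open('w1.pkl','rb'))
V={'top':(F['top'],(290,145,370,235),40,160),'scene':(F['scene'],(130,150,212,225),40,170),'wrist':(w,(150,70,350,240),250,130)}
M=np.array([[x,y] for x in(-48.8,0,48.8) for y in(-27.2,27.2)])/1e3
ia,ib=5,2
def pts(p,extra=()):
    x,y,z,t,a,b=p;h=np.full(6,.024);h[ia]=.032-a;h[ib]=.032-b
    L=np.c_[M,h];c,s=np.cos(t),np.sin(t)
    return L@np.array([[c,-s,0],[s,c,0],[0,0,1]]).T+[x,y,z]
def blobs(f,box,amin,th):
    im=f['pixels'][box[1]:box[3],box[0]:box[2]]
    k=6;g=cv2.resize(cv2.cvtColor(im,cv2.COLOR_RGB2GRAY),None,fx=k,fy=k,interpolation=cv2.INTER_CUBIC)
    out=[]
    for c in cv2.findContours((g>th).astype(np.uint8),cv2.RETR_LIST,cv2.CHAIN_APPROX_NONE)[0]:
        r=cv2.minAreaRect(c);A=r[1][0]*r[1][1]/k/k
        if amin*.5<A<1200 and .6<min(r[1])/max(r[1]): out.append((*(np.array(r[0])/k+[box[0]-.4,box[1]-.4]),A))
    return np.array(out)
if __name__=='__main__':
    p0=np.array([.557,-.188,.046,0,.001,.001]);obs=[]
    for n,(f,box,am,th) in V.items():
        B=blobs(f,box,am,th);q=proj(f,pts(p0));print(n,B.round(1).tolist(),'pred',q.round(1).tolist())
        for i in range(6):
            d=np.hypot(*(B[:,:2]-q[i]).T) if len(B) else [99]
            j=np.argmin(d)
            if d[j]<(9 if n!='wrist' else 16) and B[j,2]>am: obs.append((n,i,B[j,:2]))
    def res(p):
        return np.concatenate([(proj(V[n][0],pts(p)[i])[0]-uv)*(1 if n!='wrist' else 1) for n,i,uv in obs]+[[(p[4]-.001)*500,(p[5]-.001)*500]])
    r=least_squares(res,p0,loss='soft_l1');print(r.x.round(4))
    e=res(r.x)[:-2].reshape(-1,2)
    for o,k in zip(obs,e):print(o[0],o[1],k.round(1))
    np.save('tray.npy',r.x)
E
python3 fit.py
```

```text
top [[343.1, 203.6, 47.2], [343.1, 203.9, 106.8], [325.7, 203.0, 54.5], [325.7, 203.1, 101.6], [344.1, 187.6, 47.2], [344.0, 187.8, 105.9], [326.0, 187.1, 101.6], [343.6, 172.3, 96.9], [326.4, 171.2, 108.8]] pred [[341.2, 204.3], [323.7, 204.6], [341.1, 188.3], [323.1, 188.8], [339.9, 172.9], [322.9, 172.8]]
scene [] pred [[171.4, 167.4], [188.6, 171.7], [163.9, 178.3], [181.9, 184.3], [156.9, 192.9], [174.5, 196.1]]
wrist [[233.4, 210.9, 850.8], [297.5, 210.0, 840.3], [204.0, 178.6, 869.7], [269.0, 178.1, 880.6], [239.2, 146.2, 937.0]] pred [[207.3, 172.7], [241.0, 138.1], [238.5, 203.8], [272.7, 168.8], [268.9, 229.0], [303.5, 200.0]]
[ 0.5604 -0.1984  0.0448 -0.0528  0.0012  0.0008]
top 0 [ 0.5 -0.3]
top 1 [ 0.4 -0.1]
top 2 [ 0.3 -0.2]
top 3 [0.3 0.2]
top 4 [0.3 0.1]
top 5 [0.5 0.1]
wrist 0 [ 0.1 -0.2]
wrist 1 [ 0. -0.]
wrist 2 [ 0.1 -0.2]
wrist 3 [ 0.1 -0.2]
wrist 5 [0.2 0. ]
```

Request:
{"op": "move_arm", "data": {
  "rows": [
    [-0.23,0.54,1,0,0,0.056],
    [-0.23,0.54,1,0,0,0.056],
    [-0.23,0.54,1,0,0,0.056],
    [-0.23,0.54,1,0,0,0.056],
    [-0.23,0.54,1,0,0,0.056],
    [-0.23,0.54,1,0,0,0.056],
    [-0.23,0.54,1,0,0,0.056]
  ]
}}

```text
clock: 3.37
position: [0.5606, -0.2237, 0.1799]
tool_rot: [[0.74, 0.673, 0.0], [0.673, -0.74, -0.002], [-0.001, 0.002, -1.0]]
force: [0.1, 0.2, 0.2]
opening: -0.0
```

Request:
{"op": "move_arm", "data": {
  "rows": [
    [-0.02,0,0.3,0,0,0],
    [-0.02,0,0.55,0,0,0],
    [-0.02,0,0.7,0,0,0],
    [-0.02,0,0.75,0,0,0],
    [-0.02,0,0.75,0,0,0]
  ]
}}

```text
clock: 3.78
position: [0.5593, -0.224, 0.0904]
tool_rot: [[0.739, 0.674, 0.001], [0.674, -0.739, -0.001], [-0.0, 0.001, -1.0]]
force: [-0.6, -0.8, 0.0]
opening: 0.004
```

```bash
python3 - <<'E'
from workcell import robot
import cv2,numpy as np,pickle
w=robot.grab_frame("wrist");s=robot.grab_frame("scene")
o=robot.get_obs();print(o['clock'],o['position'],o['force'])
a=cv2.resize(s['pixels'][130:240,110:230],(480,440),interpolation=cv2.INTER_CUBIC)
b=cv2.resize(w['pixels'][60:360,110:400],(320,331));b=cv2.copyMakeBorder(b,0,109,0,0,cv2.BORDER_CONSTANT)
cv2.imwrite("pics/p2.png",np.hstack([a,b])[:,:,::-1])
E
```

```text
3.8833 [ 0.56015294 -0.2251606   0.09216394] [-0.79402363 -0.01044967 -0.31666819]
```

View pics/p2.png

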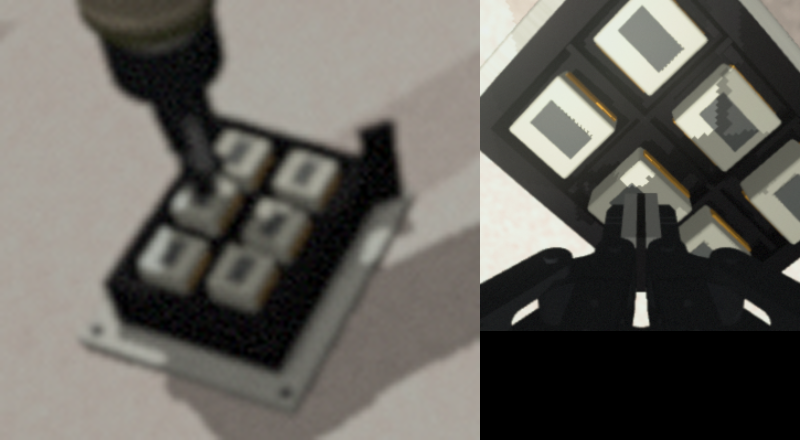

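The closed fingers are over module_b: crop (205,190) in the scene half, (640,190) in the wrist half. I press.

Request:
{"op": "move_arm", "data": {
  "rows": [
    [0,0,0.05,0,0,0],
    [0,0,0.08,0,0,0],
    [0,0,0.1,0,0,0],
    [0,0,0.115,0,0,0],
    [0,0,0.125,0,0,0],
    [0,0,0.125,0,0,0]
  ]
}}

```text
clock: 4.38
position: [0.5611, -0.2253, 0.0781]
tool_rot: [[0.739, 0.674, 0.005], [0.674, -0.739, -0.002], [0.002, 0.005, -1.0]]
force: [1.7, 1.2, 8.2]
opening: -0.0
```

Request:
{"op": "move_arm", "data": {
  "rows": [
    [0,0,0.02,0,0,0],
    [0,0,0.03,0,0,0],
    [0,0,0.03,0,0,0],
    [0,0,0.03,0,0,0]
  ]
}}

```text
clock: 4.72
position: [0.5614, -0.2254, 0.0778]
tool_rot: [[0.739, 0.673, 0.006], [0.673, -0.739, -0.0], [0.004, 0.005, -1.0]]
force: [-13.1, 6.5, 37.5]
opening: -0.002
```

Request:
{"op": "move_arm", "data": {
  "rows": [
    [0,0,-0.15,0,0,0],
    [0,0,-0.3,0,0,0],
    [0.3,-0.02,-0.35,0,0,0],
    [0.59,-0.04,-0.35,0,0,0],
    [0.59,-0.04,-0.3,0,0,0],
    [0.59,-0.04,-0.12,0,0,0],
    [0.59,-0.04,-0.12,0,0,0]
  ]
}}

```text
clock: 5.3
position: [0.6083, -0.1729, 0.0885]
tool_rot: [[0.739, 0.674, 0.0], [0.674, -0.739, 0.001], [0.0, -0.0, -1.0]]
force: [-1.0, 0.2, -0.4]
opening: -0.001
```

Request:
{"op": "move_arm", "data": {
  "rows": [
    [0.01,0,0.03,0,0,0],
    [0.01,0,0.06,0,0,0],
    [0.01,0,0.08,0,0,0],
    [0.01,0,0.095,0,0,0],
    [0.01,0,0.11,0,0,0],
    [0.01,0,0.11,0,0,0]
  ]
}}

```text
clock: 5.8
position: [0.6089, -0.1726, 0.078]
tool_rot: [[0.739, 0.674, 0.0], [0.674, -0.739, 0.002], [0.001, -0.001, -1.0]]
force: [-13.1, 2.8, 25.4]
opening: -0.001
```

Both presses ended at a hard stop: TCP z about 0.078 at 37 N and 25 N. I raise, go over the lug with the jaws open, and check.

Request:
{"op": "move_arm", "data": {
  "rows": [
    [0,0,-0.3,0,0,0],
    [0,0,-0.6,0,0,0],
    [-0.2,-0.4,-0.9,0,0,0],
    [-0.55,-0.8,-1,0,0,0],
    [-0.55,-1,-1,0,0,0],
    [-0.55,-1,-1,0,0,0],
    [-0.55,-1,-1,0,0,0],
    [-0.55,-1,-1,0,0,0]
  ],
  "gripper": 0.7
}}

```text
clock: 6.47
position: [0.4793, -0.1279, 0.199]
tool_rot: [[0.738, 0.674, 0.003], [0.674, -0.738, 0.004], [0.005, -0.001, -1.0]]
force: [1.4, 0.7, 0.8]
opening: 0.7
```

```bash
python3 - <<'E'
from workcell import robot
import cv2,numpy as np,pickle
w=robot.grab_frame("wrist");s=robot.grab_frame("scene")
o=robot.get_obs();print(o['clock'],o['position'],o['tool_rot'],o['force'],o['opening'])
pickle.dump((w,s,o),open('w3.pkl','wb'))
a=cv2.resize(s['pixels'][130:240,110:230],(360,330),interpolation=cv2.INTER_CUBIC);a=cv2.copyMakeBorder(a,0,0,0,0,cv2.BORDER_CONSTANT)
b=cv2.resize(w['pixels'],(440,330))
cv2.imwrite("pics/p3.png",np.hstack([a,b])[:,:,::-1])
from h import proj
p=np.load('tray.npy');c,n=np.cos(p[3]),np.sin(p[3])
for L in[(-88.2,68.2,50),(-88.2,68.2,41)]:
    x,y,z=np.array(L)/1e3;P=[p[0]+c*x-n*y,p[1]+n*x+c*y,.046+z];print(P,proj(w,P),proj(s,P))
E
```

```text
6.5667 [ 0.47998046 -0.12871016  0.19834579] [[ 7.39139308e-01  6.73550923e-01  1.49593032e-03]
 [ 6.73548133e-01 -7.39140675e-01  1.99382244e-03]
 [ 2.44864389e-03 -4.66131466e-04 -9.99996893e-01]] [-0.48539402  0.24603849  0.75417358] 0.6991807111001582
[np.float64(0.4758888875461304), np.float64(-0.12566743710872036), np.float64(0.096)] [[254.31689295 185.73315436]] [[203.15532295 160.61201622]]
[np.float64(0.4758888875461304), np.float64(-0.12566743710872036), np.float64(0.087)] [[254.30423754 182.25240549]] [[203.44356199 162.64239875]]
```

View pics/p3.png

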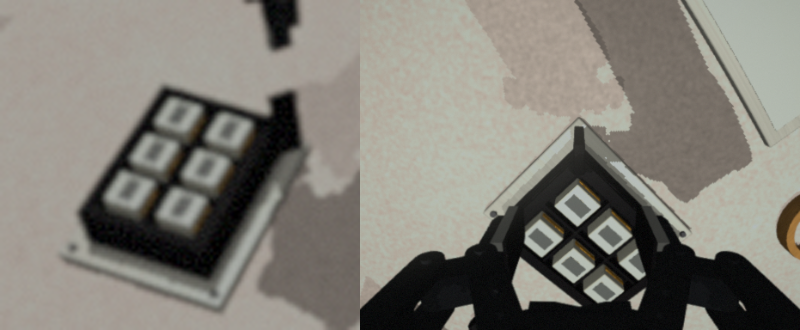

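The modules look level now. The wrist view shows the lug at crop (579,138), farther out than predicted, so I overlay the model to check.

```bash
python3 - <<'E'
from h import *
import fit
w,s,o=pickle.load(open('w3.pkl','rb'))
B=fit.blobs(w,(175,190,345,352),300,130);print(B.round(1).tolist())
p=np.load('tray.npy');p[4:]=.008;print(proj(w,fit.pts(p)).round(1).tolist())
def T(L,z0):
    L=np.array(L)/1e3;c,n=np.cos(p[3]),np.sin(p[3]);return np.c_[p[0]+c*L[:,0]-n*L[:,1],p[1]+n*L[:,0]+c*L[:,1],z0+L[:,2]]
d=np.array([-1,1,0])/2**.5;e=np.array([1,1,0])/2**.5;C=np.array([-88.2,68.2,50])
lug=[C+14*d+5*e,C+14*d-5*e,C-14*d-5*e,C-14*d+5*e];lb=[q-[0,0,36] for q in lug]
fl=[[84,64,18],[-84,64,18],[-84,-64,18],[84,-64,18]];m=[[x*1e3+a,y*1e3+b,24] for x,y in fit.M for a,b in((17,17),(-17,17),(-17,-17),(17,-17))]
def draw(f,box,k):
    im=cv2.resize(f['pixels'][box[1]:box[3],box[0]:box[2]],None,fx=k,fy=k,interpolation=cv2.INTER_CUBIC)[:,:,::-1].copy()
    im=cv2.convertScaleAbs(im,alpha=1.6,beta=15)
    for Q,col in[(lug,(0,255,0)),(lb,(0,255,255)),(fl,(255,0,255))]+[(m[i:i+4],(0,0,255)) for i in range(0,24,4)]:
        cv2.polylines(im,[((proj(f,T(Q,.046))-[box[0],box[1]]+.5)*k).astype(int)],True,col,1)
    return im
a=draw(w,(180,130,340,330),3);b=draw(s,(130,145,225,235),3)
b=cv2.copyMakeBorder(b,0,a.shape[0]-b.shape[0],0,0,cv2.BORDER_CONSTANT)
cv2.imwrite('pics/ov.png',np.hstack([a,b]));print(a.shape,b.shape)
E
```

```text
[[283.3, 337.9, 1095.6], [320.7, 308.9, 813.0], [186.4, 201.4, 560.1]]
[[210.0, 277.1], [252.6, 239.1], [248.0, 309.0], [290.6, 273.7], [283.3, 338.0], [325.5, 305.3]]
(600, 480, 3) (600, 285, 3)
```

View pics/ov.png

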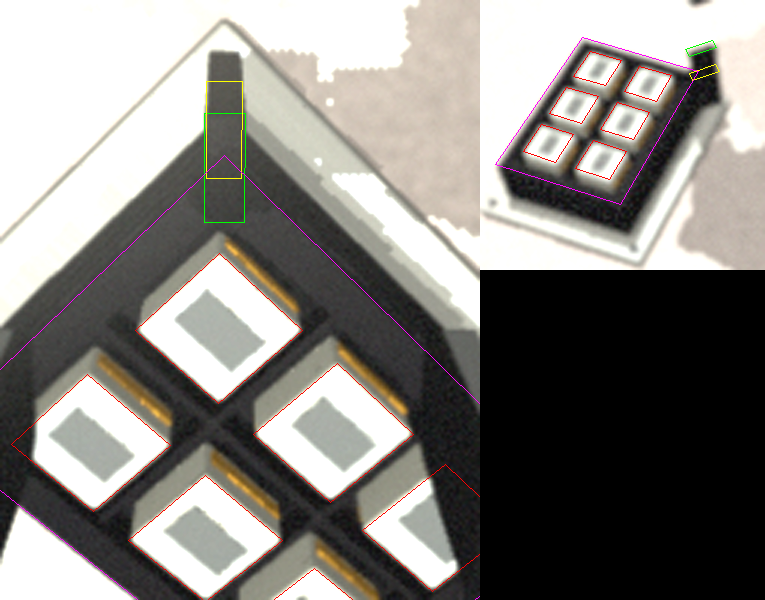

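The overlay agrees. All six module faces match the model at home height (red), and the lug (green top, yellow foot) matches to about 1 mm. I descend on the lug.

Request:
{"op": "move_arm", "data": {
  "rows": [
    [-0.01,-0.04,0.3,0,0,0],
    [-0.01,-0.04,0.6,0,0,0],
    [-0.01,-0.04,0.8,0,0,0],
    [-0.01,-0.04,0.93,0,0,0],
    [-0.01,-0.04,1,0,0,0],
    [-0.01,-0.04,1,0,0,0],
    [-0.01,-0.04,1,0,0,0]
  ]
}}

```text
clock: 7.15
position: [0.4765, -0.1264, 0.0785]
tool_rot: [[0.74, 0.673, 0.001], [0.673, -0.74, 0.001], [0.001, 0.0, -1.0]]
force: [0.5, 0.1, 0.7]
opening: 0.702
```

Request:
{"op": "move_arm", "data": {
  "rows": [
    [0,-0.01,0.017,0,0,0],
    [0,-0.01,0.017,0,0,0],
    [0,-0.01,0.017,0,0,0],
    [0,-0.01,0.017,0,0,0],
    [0,-0.01,0.017,0,0,0],
    [0,-0.01,0.017,0,0,0],
    [0,-0.01,0.017,0,0,0],
    [0,-0.01,0.017,0,0,0],
    [0,-0.01,0.017,0,0,0],
    [0,-0.01,0.017,0,0,0]
  ],
  "gripper": 0
}}

```text
clock: 7.98
position: [0.4761, -0.1255, 0.0771]
tool_rot: [[0.74, 0.673, 0.002], [0.673, -0.74, 0.001], [0.002, 0.0, -1.0]]
force: [-0.8, 1.0, 6.4]
opening: 0.106
```

Request:
{"op": "move_arm", "data": {
  "rows": [
    [0,0.002,-0.03,0.022,0,0],
    [0,0.005,-0.063,0.044,0,0],
    [0,0.009,-0.094,0.067,0,0],
    [0,0.0125,-0.125,0.089,0,0],
    [0,0.017,-0.156,0.111,0,0],
    [0,0.022,-0.187,0.133,0,0],
    [0,0.022,-0.187,0.133,0,0],
    [0,0.022,-0.187,0.133,0,0]
  ]
}}

```text
clock: 8.65
position: [0.4782, -0.127, 0.0996]
tool_rot: [[0.739, 0.67, -0.068], [0.673, -0.735, 0.079], [0.003, -0.104, -0.995]]
force: [0.4, 3.3, 1.1]
opening: 0.101
```

```bash
python3 - <<'E'
from workcell import robot
import cv2,numpy as np,pickle
w=robot.grab_frame("wrist");s=robot.grab_frame("scene")
o=robot.get_obs();print(o['clock'],o['position'],o['force'],o['torque'],o['opening'])
pickle.dump((w,s,o),open('w4.pkl','wb'))
a=cv2.resize(s['pixels'][130:240,110:230],(432,396),interpolation=cv2.INTER_CUBIC)
b=cv2.resize(w['pixels'][:,150:380],(237,396))
cv2.imwrite("pics/p4.png",cv2.convertScaleAbs(np.hstack([a,b])[:,:,::-1],alpha=1.5,beta=10))
E
```

```text
8.75 [ 0.47814098 -0.12692754  0.09961259] [0.12119464 3.53824622 0.92721891] [ 0.68241564 -0.46000109  0.12323122] 0.10319323932455991
```

View pics/p4.png

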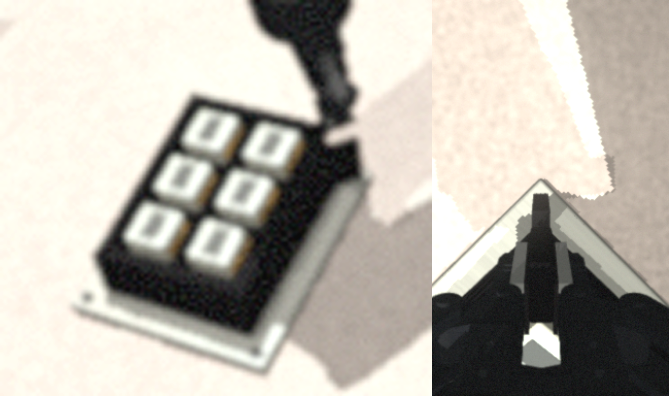

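Scene view: the gripper holds the lug at crop (335,110), with a light gap under it at (345,132). I measure the rise of each module by template matching against the seated picture.

```bash
cat > lift.py <<'E'
from h import *
import fit
def modshift(s0,s1,p,r=6):
    q=proj(s0,fit.pts(p));g=[cv2.resize(cv2.cvtColor(x['pixels'],cv2.COLOR_RGB2GRAY),None,fx=4,fy=4,interpolation=cv2.INTER_CUBIC) for x in(s0,s1)]
    for i,(u,v) in enumerate(q):
        u,v=int(u*4),int(v*4);R=4*r;S=R+40
        m=cv2.matchTemplate(g[1][v-S:v+S,u-S:u+S],g[0][v-R:v+R,u-R:u+R],cv2.TM_CCOEFF_NORMED);_,mx,_,l=cv2.minMaxLoc(m)
        P=fit.pts(p)[i];k=(proj(s0,P+[0,0,.01])-proj(s0,P))[0]
        d=(np.array(l)-40)/4;print(fit.M[i],d,'rise mm',round(10*float(d@k/(k@k)),1),round(mx,2))
if __name__=='__main__':
    p=np.load('tray.npy');p[4:]=.008
    modshift(pickle.load(open('w3.pkl','rb'))[1],pickle.load(open('w4.pkl','rb'))[1],p)
E
python3 lift.py
```

```text
[-0.0488 -0.0272] [-1.   -2.25] rise mm 10.7 0.99
[-0.0488  0.0272] [-1.  -3.5] rise mm 16.2 0.99
[ 0.     -0.0272] [-0.75 -1.5 ] rise mm 7.3 0.99
[0.     0.0272] [-0.75 -2.5 ] rise mm 11.8 0.99
[ 0.0488 -0.0272] [-0.25 -0.75] rise mm 3.5 0.99
[0.0488 0.0272] [-0.5  -1.75] rise mm 8.3 0.99
```

Peel confirmed: the rise falls from 16 mm near the lug to 3.5 mm on the far side, which puts the far corner at about 0. Continue tilting, then lift off.

Request:
{"op": "move_arm", "data": {
  "rows": [
    [0,0.005,-0.05,0.037,0,0],
    [0,0.01,-0.1,0.074,0,0],
    [0,0.016,-0.153,0.111,0,0],
    [0,0.016,-0.153,0.111,0,0]
  ]
}}

```text
clock: 9.08
position: [0.481, -0.1308, 0.1182]
tool_rot: [[0.74, 0.661, -0.125], [0.673, -0.726, 0.142], [0.003, -0.189, -0.982]]
force: [-0.4, 2.0, -0.3]
opening: 0.107
```

Request:
{"op": "move_arm", "data": {
  "rows": [
    [0,-0.01,-0.06,0,0,0],
    [0,-0.03,-0.15,0,0,0],
    [0,-0.06,-0.3,0,0,0],
    [0,-0.09,-0.45,0,0,0],
    [0,-0.13,-0.65,0,0,0],
    [0,-0.13,-0.65,0,0,0],
    [0,-0.13,-0.65,0,0,0]
  ]
}}

```text
clock: 9.67
position: [0.4809, -0.1306, 0.1991]
tool_rot: [[0.74, 0.662, -0.122], [0.673, -0.726, 0.142], [0.005, -0.187, -0.982]]
force: [0.4, 0.8, -2.0]
opening: 0.104
```

```bash
python3 - <<'E'
from workcell import robot
import cv2,numpy as np,pickle
w=robot.grab_frame("wrist");s=robot.grab_frame("scene")
o=robot.get_obs();print(o['clock'],o['position'],o['tool_rot'].round(3),o['force'],o['torque'],o['opening'])
pickle.dump((w,s,o),open('w5.pkl','wb'))
a=cv2.resize(s['pixels'][80:240,110:300],(570,480),interpolation=cv2.INTER_CUBIC)
cv2.imwrite("pics/p5.png",cv2.convertScaleAbs(a[:,:,::-1],alpha=1.5,beta=10))
E
```

```text
9.7667 [ 0.4800213  -0.1302031   0.19730625] [[ 0.74   0.661 -0.126]
 [ 0.673 -0.726  0.142]
 [ 0.003 -0.189 -0.982]] [-0.80980737 -0.35049394 -1.94735846] [-0.08487406 -0.05568728 -0.02330925] 0.10440208261983604
```

View pics/p5.png

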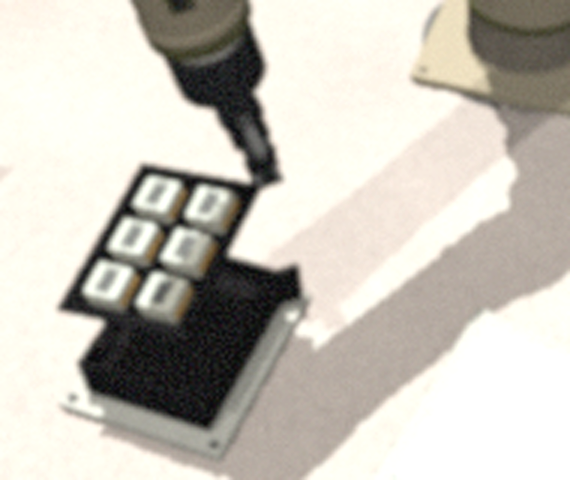

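The tray is off the stack: crop (160,245), still tilted, all modules flush. I level it and carry it to the panel.

Request:
{"op": "move_arm", "data": {
  "rows": [
    [0.1,-0.1,0.02,-0.05,0,0],
    [0.25,-0.28,0.05,-0.1,0,0],
    [0.4,-0.45,0.08,-0.15,0,0],
    [0.55,-0.6,0.11,-0.2,0,0],
    [0.67,-0.73,0.14,-0.24,0,0],
    [0.67,-0.73,0.14,-0.24,0,0]
  ]
}}

```text
clock: 10.27
position: [0.4783, -0.0044, 0.1966]
tool_rot: [[0.734, 0.679, 0.0], [0.679, -0.734, 0.004], [0.003, -0.003, -1.0]]
force: [0.4, 0.3, -0.6]
opening: 0.102
```

Request:
{"op": "move_arm", "data": {
  "rows": [
    [0.15,-0.17,0,0,0,0],
    [0.35,-0.4,0,0,0,0],
    [0.5,-0.6,0,0,0,0],
    [0.67,-0.75,0,0,0,0],
    [0.67,-0.75,0,0,0,0],
    [0.67,-0.75,0,0,0,0]
  ]
}}

```text
clock: 10.77
position: [0.4755, 0.1173, 0.1958]
tool_rot: [[0.732, 0.681, -0.002], [0.681, -0.732, 0.002], [0.0, -0.003, -1.0]]
force: [0.4, -0.8, -0.9]
opening: 0.107
```

Request:
{"op": "move_arm", "data": {
  "rows": [
    [0.12,-0.14,0.05,0,0,0],
    [0.3,-0.35,0.15,0,0,0],
    [0.42,-0.5,0.22,0,0,0],
    [0.48,-0.57,0.25,0,0,0],
    [0.48,-0.57,0.25,0,0,0],
    [0.48,-0.57,0.25,0,0,0],
    [0.48,-0.57,0.25,0,0,0],
    [0.48,-0.57,0.25,0,0,0]
  ]
}}

```text
clock: 11.43
position: [0.4717, 0.2049, 0.1664]
tool_rot: [[0.734, 0.679, -0.001], [0.679, -0.734, 0.002], [0.001, -0.003, -1.0]]
force: [-0.4, -0.4, -1.3]
opening: 0.105
```

```bash
python3 - <<'E'
from workcell import robot
from h import *
w=robot.grab_frame("wrist");s=robot.grab_frame("scene");t=robot.grab_frame("top")
o=robot.get_obs();print(o['clock'],o['position'],o['force'],o['torque'],o['opening'],np.abs(o['qd']).max())
pickle.dump((w,s,t,o),open('w6.pkl','wb'))
a=cv2.resize(s['pixels'][110:290,190:340],(400,480),interpolation=cv2.INTER_CUBIC)
b=cv2.resize(t['pixels'][130:260,160:268],(400,480),interpolation=cv2.INTER_CUBIC)
cv2.imwrite("pics/p6.png",np.hstack([a,b])[:,:,::-1])
F=pickle.load(open('f0.pkl','rb'))
print(np.mean([onz(F['top'],c,.012) for c in((206.5,155),(263,162),(251,232.5),(194,223))],0))
E
```

```text
11.5833 [0.47138747 0.20585269 0.16641482] [ 0.20080003 -0.35631798 -2.18032178] [ 0.06373381  0.1763416  -0.00106338] 0.10411636516789509 0.007367757125933598
[0.55654186 0.13359481]
```

View pics/p6.png

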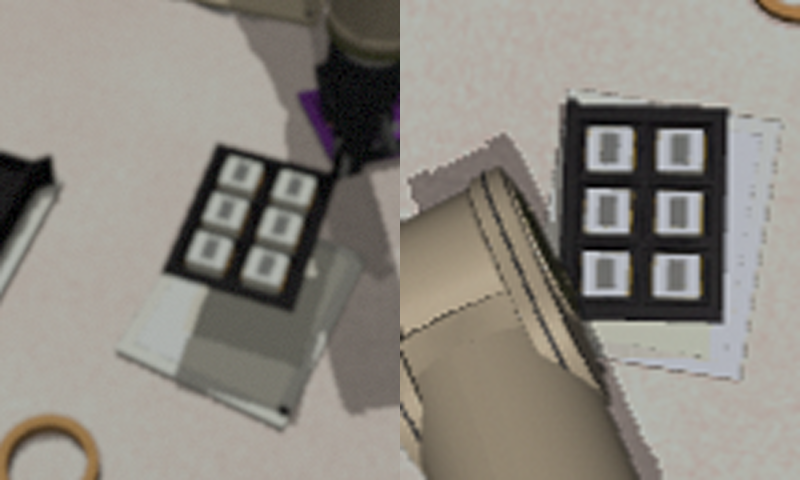

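```bash
python3 - <<'E'
from h import *
from scipy.spatial.transform import Rotation as R
w,s,t,o=pickle.load(open('w6.pkl','rb'))
X=[(-48.8,-27.2),(-48.8,27.2),(0,-27.2),(0,27.2),(48.8,-27.2),(48.8,27.2)];L=np.c_[np.array(X),np.full(6,24)]/1e3
S=np.array([(242,173),(293,187),(225,210),(278,226),(209,252),(265,268)])/[400/150,480/180]+[190,110]-.4
T=np.array([(677,274),(606,273),(678,213),(608,212),(680,149),(609,148)])/[400/108,480/130]+[160,130]-.4
P=lambda p:L@R.from_rotvec(p[3:]).as_matrix().T+p[:3]
f=lambda p:np.r_[(proj(s,P(p))-S).ravel(),(proj(t,P(p))-T).ravel()]
r=least_squares(f,[.55,.13,.13,0,0,0]);print(r.x.round(3),np.abs(r.fun).max().round(2),'tilt',np.arccos(R.from_rotvec(r.x[3:]).as_matrix()[2,2]).round(3),'dist',np.hypot(*(r.x[:2]-[.5565,.1336])).round(4))
E
```

```text
[ 0.514 -0.026  0.04  -0.094  0.155 -0.004] 55.85 tilt 0.181 dist 0.1655
```

```bash
python3 - <<'E'
from h import *
from scipy.spatial.transform import Rotation as R
w,s,t,o=pickle.load(open('w6.pkl','rb'))
X=[(-48.8,-27.2),(-48.8,27.2),(0,-27.2),(0,27.2),(48.8,-27.2),(48.8,27.2)];L=np.c_[np.array(X),np.full(6,24)]/1e3
S=np.array([(242,173),(293,187),(225,210),(278,226),(209,252),(265,268)])/[400/150,480/180]+[190,110]-.4
T=np.array([(277,274),(206,273),(278,213),(208,212),(280,149),(209,148)])/[400/108,480/130]+[160,130]-.4
P=lambda p:L@R.from_rotvec(p[3:]).as_matrix().T+p[:3]
f=lambda p:np.r_[(proj(s,P(p))-S).ravel(),(proj(t,P(p))-T).ravel()]
r=least_squares(f,[.55,.13,.13,0,0,0]);print(r.x.round(3),np.abs(r.fun).max().round(2),'tilt',np.arccos(R.from_rotvec(r.x[3:]).as_matrix()[2,2]).round(3),'dist',np.hypot(*(r.x[:2]-[.5565,.1336])).round(4))
E
```

```text
[ 0.556  0.134  0.131 -0.003  0.044 -0.038] 0.69 tilt 0.044 dist 0.0004
```

Tray centre is 0.4 mm from the panel centre, underside at z = 0.131 m, tilt about 0.04 rad, and the arm is at rest. Handing in.

```bash
python3 - <<'E'
from workcell import robot
print(robot.finish_job());o=robot.get_obs();print(o['clock'],o['position'],o['opening'])
E
```

```text
the job is handed in; nothing more can be done
None
the job is handed in; nothing more can be done
```

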